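# Lock the hose collar and press the pump cover onto its pin

### The job

Close up the waste-water pump box on the van's worktop: first turn the red lock collar by its post until the post points at the green locked mark, then slide the white cover along its channel by the blue handle, without lifting it out, until it drops onto the hidden locating pin. Press it fully home against its springy seal and finish while still holding it pressed down with the gripper; leave the mug, jar and tin alone.

Things in the scene. Friction and masses are not known exactly. Their poses are not given: they have to be found in the camera images.
- pump_box: Grey box fixed to the worktop; origin on the worktop below the cover's final place. Base plate 12 mm thick, x -55 to 190, y -112 to 92 mm. A channel for the cover runs along y between white guides (83 mm apart, tops 46 mm high). The cover is slid towards +y. On the pin, its handle centre is straight above this origin (2 mm play each way).
- shelf_edge (a point): Middle of the upper edge of the aluminium shelf in the channel, in the box frame at x 0, y -63, 34 mm above the worktop. Beyond it (+y) is a well with a springy seal and the hidden steel pin: 12 mm thick, bevelled tip at shelf height, 75 mm past this edge. The rear of the cover must clear this edge (by 3 mm) to drop.
- cover_handle (a point): Centre of the cover's blue bridge handle; x along the bar, y along the channel, z up. Bar 60 mm (x) by 14 (y) by 18 high, pinched along y, over a 16 mm gap. 77 mm above the worktop at the start, 15 to 40 mm short (-y) of its place. At its place the cover falls 7 mm by its own weight if not held up (handle at 70 mm, on the seal); pressed home 65 mm.
- cover: Loose white cover, 0.15 to 0.28 kg, plate 80 (x) by 120 (y) by 18 mm; origin under its centre, handle centre 43 mm above that. Blind 16 mm square socket below, at y +12, for the pin. At the start it lies level on the shelf and the pin's tip.
- seal (a joint): Downward travel of the black rubber seal frame in the well, m: 0 up, 0.005 fully pressed, where fixed stops hold the cover. Takes 4.5 N to start and 9 N at full travel (the cover's own weight counts); it pushes the cover up again when let go.
- collar (a joint): Turn of the red lock collar, rad, growing counter-clockwise from above. 0 is unlocked (white mark), 1.40 the locked mark (green strip on the base plate); it can overshoot to 1.75. Starts between 0 and 0.45. Friction of about 0.08 N m keeps it where it is left.
- collar_axis (a point): On the collar's upright turning axis, level with the collar's top (30 mm above the worktop); in the box frame at x 115, y 0. Collar 56 mm across, 18 mm tall; a grey pipe stub (32 mm across, top 46 mm above the worktop) comes up through it.
- collar_post (a point): On the axis of the red round post (12 mm thick) on the collar's arm, 56 mm above the worktop; post top 70 mm. Radius 45 mm about the collar axis; in the box frame at angle (collar value - 0.70 rad) from +x towards +y, so locked is +0.70. Can be pinched from above and led round without turning the gripper.
- mug: Blue ceramic mug, bystander, 76 mm across, 85 mm tall, origin under its centre.
- jar: Amber jar, bystander, 64 mm across, 90 mm tall, origin under its centre.
- tin: Green tin, bystander, 68 mm across, 110 mm tall, origin under its centre.
Not all that is in view belongs to the job. What is shaped like the cover but yellow is not meant.

How it is judged:
By the outcome, as a careful person would: the job done as asked, in the order asked, and still so for the second after the job is handed in, while the arm keeps its last pose, push and grip.
It also fails if it takes over 53 s, if anything falls off the work surface, if the arm or the gripper's body presses on something with over 40 N, if the wrist force passes 120 N, or if a joint passes its speed limit or range.

### The arm

A 6-joint arm with a two-finger parallel gripper is mounted at the origin on the work surface. World frame = base frame: x ahead of the robot, y to its left, z up, the work surface at z = 0. Lengths are in m, angles in rad, forces in N, time in s.
With the tool pointing down it reaches from about 0.25 to 0.775 m from the base axis. Payload 8.9 kg.
Tool frame: the origin (TCP) lies at the very end of the fingers, on their centre line; the grasp point (between the pads) lies 19 mm behind it; z points along the fingers, y is the direction in which the jaws open and shut (so a half turn about z gives the same grasp; the last joint's range is limited). The gripper opens to 85 mm and grips with 20 to 120 N. Pads are 22 mm wide; open, the fingers measure 114 mm over their backs; the gripper's body (76 mm by 85 mm) begins 54 mm behind the grasp point. The pads swing forward as they close: fully open they stand 13 mm farther back than shut.
Start: joints at [1.05, 0.291, -0.153, 1.127, 0, 1.431], TCP at [0.196, 0.487, 0.231] pointing down, gripper open.
Joint ranges: [-2.52, 2.52], [-0.91, 1.74], [-1.3, 1.37], [-1.96, 2.02], [-1.52, 1.47], [-3.14, 3.14]. Speed limits (rad/s): [2.22, 2.22, 2.79, 3.14, 3.14, 3.14].

### API

Orientations are given as [roll, pitch, yaw] about the fixed x, y, z axes, in that order (R = Rz(yaw) Ry(pitch) Rx(roll)).
In Python, from cell import robot gives the robot as it stands. The module is installed in compiled form; this text tells all that it offers.
- The arm moves only by the tool step_arm, never from a script. Its argument "moves" is text: rows parted by semicolons, each of 5 numbers parted by spaces: the shift along the world's x, y, z in m, then the turn about the world's z in rad, then the opening, from -1 (shut) to 1 (fully open). A call has 1 to 8 rows; each row shifts and turns the pose as measured when the row begins; what a row does not reach is not made up. A row lasts 1/8 s, in which the tool goes at most 62.5 mm and 10.7 degrees, less where a joint would pass 70% of its speed; a pose out of reach is approached as far as the arm can. A call with a gripper value outside its range is refused whole. The fingers move at their own pace and stop on an object; "force" is the grip in N (left out, the last holds). Time passes only in rows, so rows that do not move let the fingers close. It gives the time, the measured TCP pose, the force and the opening at its end, in the units of the state.
- robot.get_obs(): the state, without advancing time (a new reading comes with each control period).
- robot.read_camera(name): name is "scene" or "top" or "wrist"; returns a dict with "pixels" (420x560x3 uint8, red, green, blue), "camera_matrix" (3x3 intrinsics, pixels), "eye" and "rotation" of the camera in the world; the wrist camera has in their place "tool_from_camera" (4x4, takes a point from camera to tool coordinates, whose origin is the TCP and whose axes are the flange's). Camera axes: x right, y down, z forward; pixel columns grow to the right and rows downward; lengths in m; the calibration is good to about 2 mm. A picture is of the moment at which its call begins: read the wrist's pose just before it. There is no depth.
- robot.close_job(): hands the job in, once; it reports no verdict.
Trained networks look in a picture, given as the dict that the camera call returned (one of the last four; its "shot" number tells which), for a name from the list of things; names that differ only in an ending like _2 or _b are one class to them, and where a whole thing is asked for, a point or a joint stands for the part that bears it (a point fixed in the world has none). Each returns a list of dicts, best first, with "conf" (0 to 1); they miss things now and then, are a little off and sometimes report something else, mostly with a low value. They report only what shows in the picture. A call takes as long as a camera call. They do not tell look-alikes from the thing itself.
- robot.spot_in(picture, thing): "location" ([x, y, z] in m, in world coordinates, good to about 4 mm: the middle of the surface that is visible of it).
- robot.pinpoint(picture, thing): "location" ([x, y, z] in m, in world coordinates, good to about 4 mm: a listed point, or the origin of a listed thing).
The state is a dict: "time_s": time; "qpos": joint angles; "qvel": joint speeds; "joint_efforts": joint torques, N m; "tcp_pos": TCP position; "ee_rot": TCP orientation; "wrist_force": force on the tool from outside, world axes, zero at the start; "moment": the same for the moment, N m; "gripper_width": finger opening in m.
Only numpy, scipy, OpenCV 4.12 (cv2) and the standard library are available. Lean on these libraries where they do the work, as an engineer would, in place of code of your own. Each camera call takes 0.05 s, during which the arm holds its last target.

## Working session

There is one attempt and no reset: what is moved stays moved. The work goes in short steps, Python scripts to look and compute and a tool call to move; the robot and the scene stay as the last step left them, time stands still between calls to the robot, and variables do not carry over. Pictures are saved under pics/ and viewed, and the job is handed in when it is done.

Besides the shell and the picture viewer there is one more tool, called after ">>>" in YAML: its name, and indented under it one key for each argument. step_arm: Moves the arm, as the interface text tells. Its arguments: {"type":"object","properties":{"moves":{"type":"string"},"force":{"type":"number"}},"required":["moves"]}

```bash
mkdir -p pics
cat > h.py <<'E'
from cell import robot
import cv2, numpy as np
def shot(cam,name):
    o=robot.get_obs(); p=robot.read_camera(cam); cv2.imwrite('pics/%s.png'%name,p['pixels'][:,:,::-1]); return o,p
def proj(p,X):
    c=np.array(p['rotation']).T@(np.array(X)-np.array(p['eye'])); u=np.array(p['camera_matrix'])@c; return u[:2]/u[2]
E
python3 - <<'E'
from h import *
np.set_printoptions(precision=4,suppress=True)
for cam in ['top','scene']:
    o,p=shot(cam,cam+'0')
    for t in ['pump_box','shelf_edge','cover_handle','cover','collar_axis','collar_post','mug','jar','tin']:
        for r in robot.pinpoint(p,t)[:3]:
            print(cam,t,round(r['conf'],2),np.array(r['location']),proj(p,r['location']).round())
print(robot.get_obs())
E
```

```text
Traceback (most recent call last):
  File "h.py", line 6, in proj
    c=np.array(p['rotation']).T@(np.array(X)-np.array(p['eye'])); u=np.array(p['camera_matrix'])@c; return u[:2]/u[2]
                                                                    ~~~~~~~~~~~~~~~~~~~~~~~~~~~~^~
ValueError: matmul: Input operand 1 does not have enough dimensions (has 0, gufunc core with signature (n?,k),(k,m?)->(n?,m?) requires 1)
```

```bash
cat > h.py <<'E'
from cell import robot
import cv2, numpy as np
from scipy.spatial.transform import Rotation as Ro
np.set_printoptions(precision=4,suppress=True)
def shot(cam,name):
    o=robot.get_obs(); p=robot.read_camera(cam); cv2.imwrite('pics/%s.png'%name,p['pixels'][:,:,::-1]); return o,p
def rot(r):
    r=np.array(r)
    return r if r.shape==(3,3) else (Ro.from_euler('xyz',r).as_matrix() if r.size==3 else Ro.from_quat(r).as_matrix())
def cam(p,o=None):
    if 'eye' in p: return rot(p['rotation']),np.array(p['eye'])
    T=np.array(p['tool_from_camera']);R=rot(o['ee_rot']); return R@T[:3,:3],R@T[:3,3]+np.array(o['tcp_pos'])
def proj(p,X,o=None):
    R,e=cam(p,o); u=np.array(p['camera_matrix'])@(R.T@(np.array(X)-e)); return u[:2]/u[2]
def unproj(p,uv,z,o=None):
    R,e=cam(p,o); d=R@np.linalg.solve(np.array(p['camera_matrix']),[uv[0],uv[1],1.]); return e+d*(z-e[2])/d[2]
E
python3 - <<'E'
from h import *
for cam in ['top','scene']:
    o,p=shot(cam,cam+'0')
    print(p['eye'],p['rotation'])
    for t in ['pump_box','shelf_edge','cover_handle','cover','collar_axis','collar_post','mug','jar','tin']:
        for r in robot.pinpoint(p,t)[:3]:
            print(cam,t,round(r['conf'],2),np.array(r['location']),proj(p,r['location']).round())
print(robot.get_obs())
E
```

```text
[0.333  0.0361 1.2272] [-2.9398 -0.0042 -1.4177]
top shelf_edge 0.81 [0.5021 0.0618 0.0372] [282. 250.]
top cover_handle 0.88 [0.2996 0.1909 0.0402] [211. 330.]
top cover_handle 0.87 [0.5857 0.3757 0.0371] [155. 194.]
top cover_handle 0.71 [0.4938 0.1    0.0785] [265. 248.]
top cover 0.78 [ 0.3412 -0.1014 -0.0013] [342. 332.]
top cover 0.71 [0.2992 0.1906 0.0023] [213. 330.]
top cover 0.6 [0.5812 0.3808 0.0018] [156. 199.]
top collar_axis 0.85 [0.5977 0.1486 0.0337] [252. 204.]
top collar_post 0.89 [0.6352 0.1398 0.0553] [258. 187.]
top mug 0.93 [ 0.5355 -0.1045 -0.0006] [354. 249.]
top mug 0.65 [0.5995 0.1481 0.0343] [252. 204.]
top mug 0.5 [0.5    0.0603 0.0338] [283. 251.]
top jar 0.57 [ 0.6949 -0.0445  0.001 ] [338. 181.]
top tin 0.82 [0.4336 0.3298 0.0016] [165. 263.]
[ 1.1896 -0.5509  0.6603] [-2.147  -0.0082  0.8007]
scene pump_box 0.85 [ 0.4854  0.1209 -0.0013] [267. 216.]
scene shelf_edge 0.56 [0.6366 0.1388 0.0529] [324. 221.]
scene cover_handle 0.94 [0.4966 0.0966 0.0768] [262. 193.]
scene cover_handle 0.8 [ 0.3387 -0.0998  0.0402] [145. 212.]
scene cover_handle 0.76 [0.29
[... 327 characters left out ...]
 0.5341 -0.107   0.0002] [200. 271.]
scene jar 0.63 [ 0.6931 -0.0408 -0.0007] [281. 296.]
scene jar 0.38 [0.6428 0.1406 0.0532] [327. 222.]
scene tin 0.69 [0.4918 0.0947 0.0755] [260. 193.]
scene tin 0.64 [0.4359 0.338  0.0009] [315. 175.]
{'time_s': 1.15, 'qpos': array([ 1.0497,  0.2907, -0.1534,  1.1267,  0.    ,  1.4315]), 'qvel': array([ 0.0004, -0.0008,  0.0015, -0.0018, -0.0006, -0.0014]), 'joint_efforts': array([ -0.0002, -53.7027,  33.165 ,   0.0018,  -0.0001,   0.    ]), 'tcp_pos': array([0.1956, 0.4872, 0.2313]), 'ee_rot': array([3.1415, 0.    , 2.7598]), 'wrist_force': array([0.1392, 0.3305, 0.0503]), 'moment': array([0.0079, 0.0114, 0.0316]), 'gripper_width': 0.08519700388560801}
```

View pics/top0.png

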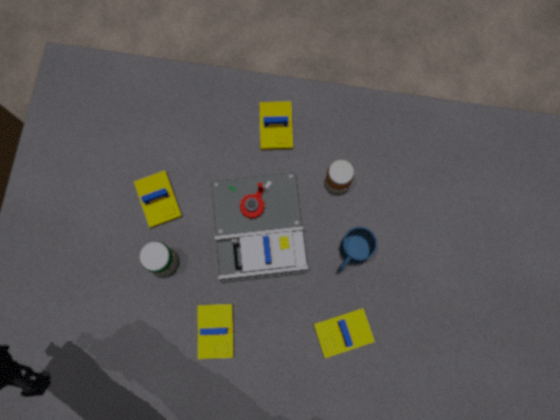

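View pics/scene0.png

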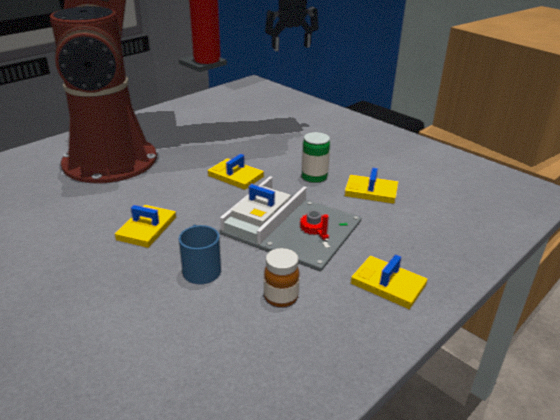

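The white cover with the yellow sticker in the channel, at (265,248) in the top view, fits the description. The four yellow look-alikes are at (276,125), (157,198), (215,330) and (344,333), and they lie loose on the worktop. I'll move above the box for a close look.

>>> step_arm:
  moves: "0.04 -0.046 0.005 0.08 1;0.04 -0.046 0.005 0.08 1;0.04 -0.046 0.005 0.08 1;0.04 -0.046 0.005 0.08 1;0.04 -0.046 0.005 0.08 1;0.04 -0.046 0.005 0.08 1;0.04 -0.046 0.005 0.08 1;0.04 -0.046 0.005 0.08 1"
  force: 40

```text
time_s: 2.15
tcp_pos: [0.5198, 0.1122, 0.2729]
ee_rot: [3.14, 0.004, -2.855]
wrist_force: [1.5, 1.6, 0.1]
gripper_width: 0.0853
```

```bash
cat > fit.py <<'E'
from h import *
def fit(P):
    # P: list of (boxxy, worldxy)
    A=np.array([a for a,b in P]);B=np.array([b for a,b in P]);
    a=A-A.mean(0);b=B-B.mean(0)
    th=np.arctan2((a[:,0]*b[:,1]-a[:,1]*b[:,0]).sum(),(a*b).sum())
    R=np.array([[np.cos(th),-np.sin(th)],[np.sin(th),np.cos(th)]])
    t=B.mean(0)-R@A.mean(0); return th,t,B-(A@R.T+t)
E
python3 - <<'E'
from fit import *
o,p=shot('wrist','w1'); print(o['tcp_pos'],o['ee_rot'],o['wrist_force'])
for t in ['pump_box','shelf_edge','cover_handle','cover','collar_axis','collar_post']:
    for r in robot.pinpoint(p,t)[:2]:
        print(t,round(r['conf'],2),np.array(r['location']),proj(p,r['location'],o).round())
E
```

```text
[0.5198 0.1122 0.2729] [ 3.1395  0.0036 -2.8546] [1.5213 1.6413 0.1216]
cover_handle 0.75 [0.5823 0.3775 0.0434] [475. 285.]
cover_handle 0.64 [0.8126 0.1277 0.0422] [228. 384.]
cover 0.97 [0.5789 0.3765 0.0027] [458. 267.]
cover 0.61 [0.4909 0.0988 0.0371] [275. 145.]
collar_axis 0.55 [0.5952 0.1511 0.0279] [292. 240.]
collar_post 0.77 [0.6395 0.1377 0.0601] [271. 282.]
```

View pics/w1.png

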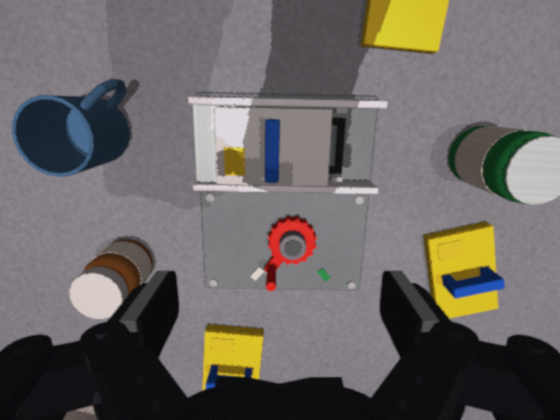

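Run:
```python
import cv2
a=cv2.imread('pics/w1.png')[85:300,185:395]
cv2.imwrite('pics/w1c.png',cv2.convertScaleAbs(cv2.resize(a,(586,600),interpolation=cv2.INTER_CUBIC),alpha=1.3))
print(600/215,586/210)
```

```text
2.7906976744186047 2.7904761904761903
```

View pics/w1c.png

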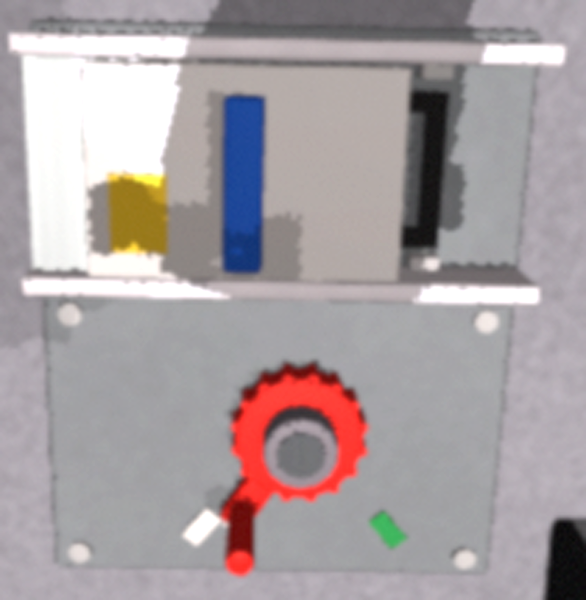

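The crop shows the white cover with its blue handle in the channel, with the red post at crop (239,562), the green mark at (387,529) and the white mark at (201,527). Next I'll measure from these pixels.

```bash
cat > m.py <<'E'
from fit import *
import pickle
o=robot.get_obs(); p=robot.read_camera('wrist')
def U(c,z): return unproj(p,(c[0]/2.79+185,c[1]/2.79+85),z,o)[:2]
BL,BR=U((57,568),.012),U((487,572),.012)
S=U((303,452),.046); C=U((239,562),.070)
H=[U(c,.086) for c in [(225,96),(264,97),(262,271),(225,270)]]
G,W=U((387,529),.012),U((201,527),.012)
print('plate',np.linalg.norm(BR-BL),'handle',np.linalg.norm(H[0]-H[3]),np.linalg.norm(H[0]-H[1]))
h=np.mean(H,0); print('S',S,'post',C,'h',h,'r',np.linalg.norm(C-S),np.linalg.norm(G-S))
ux=(H[3]-H[0]+H[2]-H[1]);print('yaw handle',np.arctan2(ux[1],ux[0]),'plate',np.arctan2(*(BR-BL)[::-1])-np.pi/2)
th,t,res=fit([((.19,-.112),BL),((.19,.092),BR),((.115,0),S)]);print(th,t,res*1e3)
R=np.array([[np.cos(th),-np.sin(th)],[np.sin(th),np.cos(th)]])
print('handle box',R.T@(h-t)*1e3)
for n,q in [('post',C),('G',G),('W',W)]:
    v=R.T@(q-S); print(n,np.arctan2(v[1],v[0])+.7, np.linalg.norm(v))
E
python3 m.py
```

```text
plate 0.20293415876317092 handle 0.058809561062309765 0.012918339281019535
S [0.5937 0.1547] post [0.6372 0.1401] h [0.4896 0.1001] r 0.04593692596891723 0.06744653470677578
yaw handle 0.27331451063285944 plate 0.2734824677551708
0.2707643663274223 [0.4831 0.1233] [[ 0.2333  0.2276]
 [-0.0129 -0.9477]
 [-0.2204  0.7201]]
handle box [  0.1014 -24.0407]
post 0.10370751513715648 0.04593692596891723
G 1.3707504305041576 0.06744653470677578
W -0.00019440133870474163 0.06923939916319213
```

>>> step_arm:
  moves: "0.039 0.009 -0.03 -0.014 1;0.039 0.009 -0.04 0 1;0.039 0.009 -0.04 0 1;0 0 -0.03 0 1;0 0 0 0 1"

```text
time_s: 3.18
tcp_pos: [0.6355, 0.1495, 0.1305]
ee_rot: [3.14, 0.006, -2.862]
wrist_force: [-0.4, 0.5, 0.5]
gripper_width: 0.0855
```

Run:
```python
from h import *
o,p=shot('wrist','w2'); print(o['tcp_pos'],o['ee_rot'],o['wrist_force'])
for t in ['collar_axis','collar_post']:
    for r in robot.pinpoint(p,t)[:2]:
        print(t,round(r['conf'],2),np.array(r['location']),proj(p,r['location'],o).round())
print(proj(p,[.637,.140,.07],o),proj(p,[.594,.154,.046],o))
```

```text
[0.6355 0.1495 0.1305] [ 3.1397  0.0062 -2.8619] [-0.3816  0.4661  0.5064]
collar_axis 0.62 [0.5966 0.149  0.0295] [294. 158.]
collar_post 0.56 [0.6412 0.1386 0.0604] [261. 226.]
[264.1066 226.2482] [303.179 160.362]
```

View pics/w2.png

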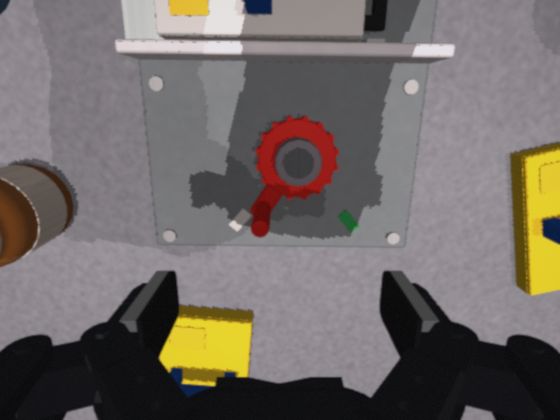

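Run:
```python
from h import *
o=robot.get_obs();p=robot.read_camera('wrist')
cv2.imwrite('pics/w2c.png',cv2.resize(cv2.convertScaleAbs(p['pixels'][100:260,130:430,::-1],alpha=1.6),None,fx=2.66,fy=2.66,interpolation=2))
C=unproj(p,(260,228),.07,o);S=unproj(p,(297.5,162),.046,o);print(C,S,np.linalg.norm((C-S)[:2]))
```

```text
[0.6433 0.1377 0.07  ] [0.5997 0.1508 0.046 ] 0.04550062459199885
```

View pics/w2c.png

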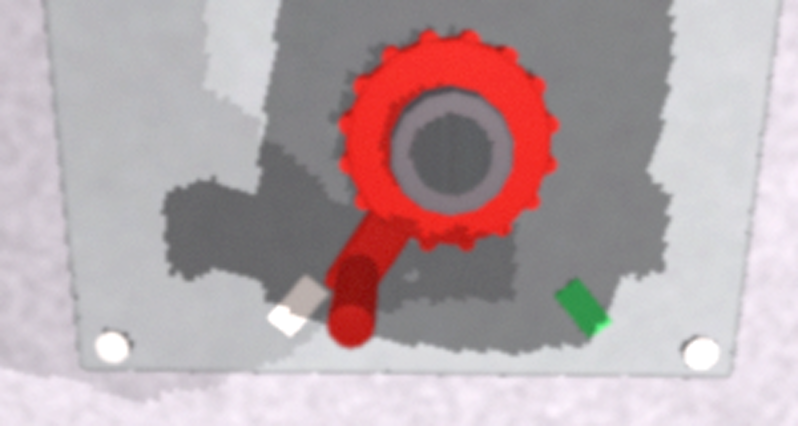

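Run:
```python
from fit import *
o=robot.get_obs();p=robot.read_camera('wrist')
U=lambda c,z: unproj(p,(c[0]/2.66+130,c[1]/2.66+100),z,o)[:2]
C=U((350,326),.07);S=U((452,150),.046);BL=U((82,369),.012);BR=U((733,374),.012)
print(C,S,np.linalg.norm(C-S),np.linalg.norm(BL-BR))
th,t,res=fit([((.19,-.112),BL),((.19,.092),BR),((.115,0),S)]);print(th,t,res*1e3)
v=C-S;print('q',np.arctan2(v[1],v[0])-th+.7)
```

```text
[0.64   0.1375] [0.5962 0.1511] 0.045898381060002026 0.20301892691947232
0.27007499570364385 [0.485  0.1204] [[-0.3015  0.4625]
 [-0.0187 -0.4772]
 [ 0.3202  0.0146]]
q 0.12902406462042992
```

>>> step_arm:
  moves: "0.004 -0.011 -0.02 0 0.3;0 0 -0.03 0 -0.1;0 0 -0.03 0 -0.1;0 0 0 0 -0.1"

```text
time_s: 3.92
tcp_pos: [0.6458, 0.1376, 0.0607]
ee_rot: [-3.14, 0.025, -2.864]
wrist_force: [1.0, -0.8, 0.3]
gripper_width: 0.0381
```

>>> step_arm:
  moves: "-0.005 0.001 -0.009 0 -0.1;0 0 -0.006 0 -0.1;0 0 0 0 -0.1"

```text
time_s: 4.3
tcp_pos: [0.6428, 0.139, 0.0492]
ee_rot: [-3.139, 0.03, -2.864]
wrist_force: [-0.8, -0.6, 0.6]
gripper_width: 0.0383
```

>>> step_arm:
  moves: "-0.002 0 -0.006 0 -0.1;0 0 0 0 -0.5;0 0 0 0 -1;0 0 0 0 -1;0 0 0 0 -1"
  force: 40

```text
time_s: 4.92
tcp_pos: [0.6416, 0.139, 0.0439]
ee_rot: [-3.139, 0.032, -2.863]
wrist_force: [0.5, -0.5, 0.3]
gripper_width: 0.0106
```

Run:
```python
from h import *
o,p=shot('wrist','w3'); print(o['tcp_pos'],o['ee_rot'],o['wrist_force'],o['gripper_width'],o['qpos'])
```

```text
[0.6416 0.139  0.0439] [-3.1386  0.0321 -2.8635] [ 0.4866 -0.5388  0.2599] 0.01056897367536441 [ 0.1007  0.6583 -0.0767  0.8037  0.0027 -0.1773]
```

View pics/w3.png

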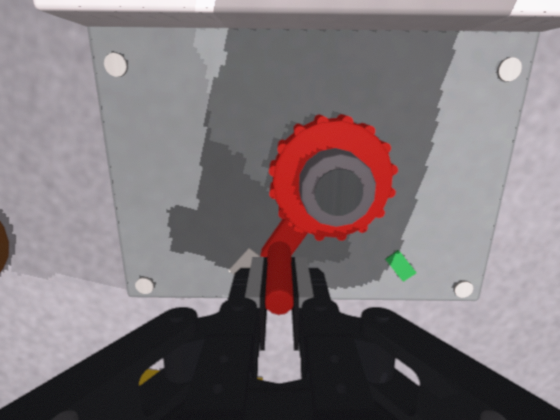

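>>> step_arm:
  moves: "0.0013 0.0055 0 0 -1;0.0005 0.0056 0 0 -1;-0.0002 0.0056 0 0 -1;-0.0009 0.0055 0 0 -1"

```text
time_s: 5.48
tcp_pos: [0.6454, 0.1568, 0.0439]
ee_rot: [-3.128, 0.034, -2.867]
wrist_force: [4.2, -5.5, -5.0]
gripper_width: 0.0102
```

>>> step_arm:
  moves: "-0.004 0.0055 0 0 -1;-0.004 0.0055 0 0 -1;-0.003 0.0055 0 0 -1;-0.003 0.0055 0 0 -1"

```text
time_s: 5.98
tcp_pos: [0.6409, 0.1765, 0.0444]
ee_rot: [-3.119, 0.048, -2.87]
wrist_force: [3.0, -4.3, -4.6]
gripper_width: 0.0105
```

>>> step_arm:
  moves: "-0.007 0.0035 0 0 -1;-0.007 0.0035 0 0 -1;-0.007 0.0035 0 0 -1;0 0 0 0 -1"

```text
time_s: 6.48
tcp_pos: [0.6274, 0.1901, 0.0448]
ee_rot: [-3.12, 0.063, -2.869]
wrist_force: [-1.2, 0.1, 0.0]
gripper_width: 0.0099
```

Run:
```python
from h import *
o,p=shot('wrist','w4'); print(o['tcp_pos'],o['ee_rot'],o['wrist_force'],o['gripper_width'],o['qpos'])
```

```text
[0.6274 0.1901 0.0448] [-3.1201  0.0631 -2.8695] [-1.224   0.1187  0.01  ] 0.009918378891493882 [ 0.191   0.6343 -0.1228  0.7491 -0.0164 -0.081 ]
```

View pics/w4.png

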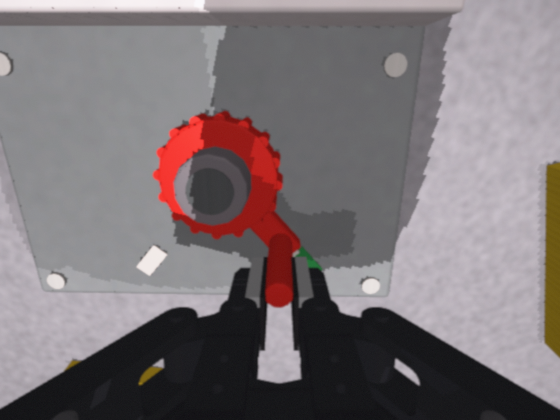

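```bash
cat > q.py <<'E'
from fit import *
import sys
o=robot.get_obs();p=robot.read_camera('wrist')
a=list(map(float,sys.argv[1:]))
S=unproj(p,a[0:2],.046,o)[:2];C=unproj(p,a[2:4],.07,o)[:2]
v=C-S;print('S',S,'C',C,'r',np.linalg.norm(v),'q',np.arctan2(v[1],v[0])-.27+.7)
print('pred stub,post@1.40',proj(p,[.5962,.1508,.046],o),proj(p,[.5962+.045*np.cos(.97),.1508+.045*np.sin(.97),.07],o))
cv2.imwrite('pics/q.png',cv2.resize(cv2.convertScaleAbs(p['pixels'][100:330,100:400,::-1],alpha=1.4),None,fx=2.6,fy=2.6,interpolation=2))
E
python3 q.py 211 187 280 297
```

```text
S [0.5948 0.1514] C [0.6226 0.1894] r 0.04709492030523991 q 1.3694690384714452
pred stub,post@1.40 [209.0075 189.8102] [277.0054 294.1425]
```

View pics/q.png

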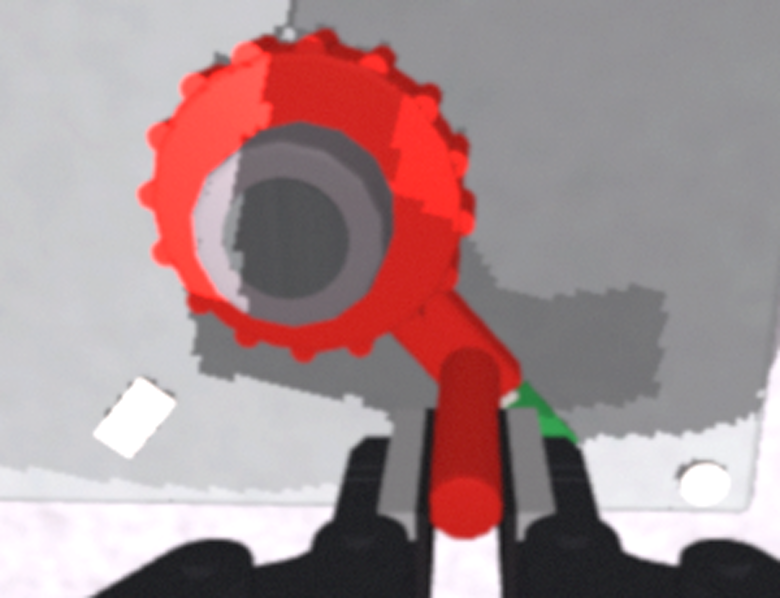

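>>> step_arm:
  moves: "-0.001 0.001 0 0 -1;0 0 0 0 -0.3;0 0 0 0 -0.3;0 0 0.03 0 -0.2;0 0 0.04 0 0;0 0 0.04 0 0;0 0 0.04 0 0;0 0 0 0 0"

```text
time_s: 7.58
tcp_pos: [0.6248, 0.1899, 0.1993]
ee_rot: [-3.12, 0.06, -2.871]
wrist_force: [0.1, 0.6, -0.4]
gripper_width: 0.0427
```

Run:
```python
from h import *
o,p=shot('wrist','w5'); print(o['tcp_pos'],o['ee_rot'],o['wrist_force'],o['gripper_width'],o['qpos'])
```

```text
[0.6248 0.1899 0.1993] [-3.1195  0.0604 -2.8706] [ 0.1257  0.6465 -0.3622] 0.04273488673050823 [ 0.1918  0.503   0.0825  1.0883 -0.0172 -0.0791]
```

View pics/w5.png

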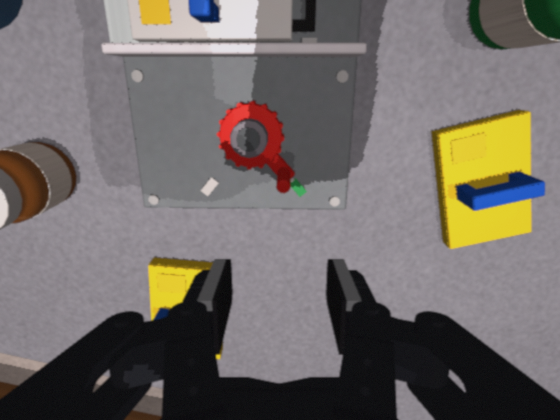

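Run:
```python
from h import *
o=robot.get_obs();p=robot.read_camera('wrist')
cv2.imwrite('pics/w5c.png',cv2.resize(cv2.convertScaleAbs(p['pixels'][90:215,120:360,::-1],alpha=1.6),None,fx=3.3,fy=3.3,interpolation=2))
t,=[robot.pinpoint(p,'collar_post')]
print([ (r['conf'],r['location']) for r in t])
```

```text
[(0.91, [0.6232, 0.1886, 0.0587])]
```

View pics/w5c.png

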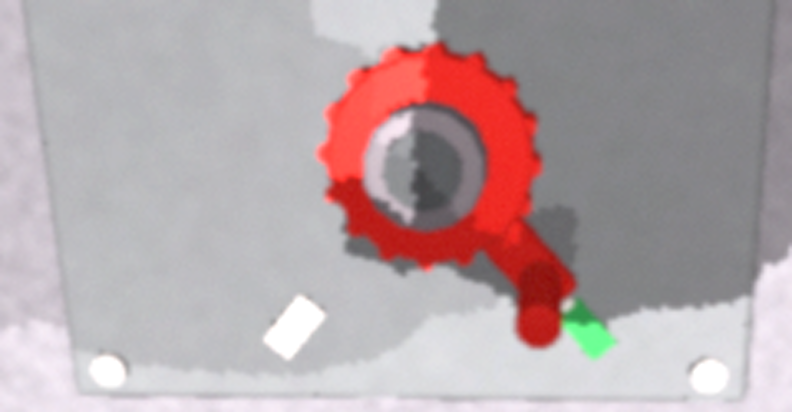

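Run:
```python
from fit import *
o=robot.get_obs();p=robot.read_camera('wrist')
U=lambda c,z: unproj(p,(c[0]/3.3+120,c[1]/3.3+90),z,o)[:2]
S=U((425,167),.046);C=U((538,326),.07);K=U((431,158),.03);G=U((589,329),.012);W=U((295,327),.012);BL=U((77,393),.012);BR=U((742,400),.012)
th,t,res=fit([((.19,-.112),BL),((.19,.092),BR),((.115,0),S)]);print(th,t,res*1e3,S,C)
a=lambda v,o:np.arctan2(*(v-o)[::-1])-th+.7
print('q',a(C,S),'G',a(G,S),'W',a(W,S),np.linalg.norm(C-S))
t=(a(np.array([0.6232,.1886]),np.array([.5962,.1508])));print(t)
# arm edges from crop: arm right edge base->tip (523,215)->(577,285)
```

```text
0.2641484274239069 [0.4818 0.121 ] [[-0.4982  1.2061]
 [-0.0999 -1.8462]
 [ 0.5981  0.64  ]] [0.5934 0.1516] [0.6188 0.1885]
q 1.403959181131691 G 1.3955098803006534 W 0.009018299105091776 0.04472428109642717
1.386398413388168
```

>>> step_arm:
  moves: "-0.034 -0.023 -0.01 0 0;-0.034 -0.023 -0.01 0 0;-0.034 -0.023 -0.01 0 0;-0.028 -0.02 -0.01 0 0;0 0 0 0 0;0 0 0 0 0"

```text
time_s: 8.52
tcp_pos: [0.4839, 0.098, 0.1457]
ee_rot: [-3.122, 0.041, -2.871]
wrist_force: [-0.7, -0.6, 0.5]
gripper_width: 0.0429
```

Run:
```python
from h import *
o,p=shot('wrist','w6'); print(o['tcp_pos'],o['ee_rot'],o['wrist_force'],o['gripper_width'],o['qpos'])
for n in ['cover_handle','shelf_edge','pump_box','cover']:
  print(n,[ (r['conf'],r['location']) for r in robot.pinpoint(p,n)])
for y in (.0979,):print(proj(p,[.4904,y,.086],o))
```

```text
[0.4839 0.098  0.1457] [-3.1223  0.0412 -2.8708] [-0.7035 -0.6263  0.4722] 0.04286666020020666 [ 0.0583  0.2674 -0.4276  0.8315 -0.0102 -0.2123]
cover_handle [(0.87, [0.5771, 0.3792, 0.0427]), (0.68, [0.4921, 0.098, 0.0767])]
shelf_edge []
pump_box []
cover [(0.67, [0.583, 0.3756, 0.0017]), (0.56, [0.4936, 0.1049, 0.0375]), (0.41, [0.5322, -0.11, 0.001])]
[278.588  234.4876]
```

View pics/w6.png

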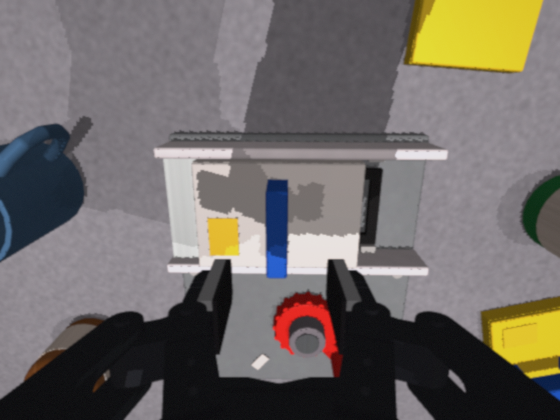

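>>> step_arm:
  moves: "0.004 0 -0.03 0 0;0 0 -0.03 0 0;0 0 -0.015 0 0;0 0 0 0 0"

```text
time_s: 9.28
tcp_pos: [0.491, 0.0994, 0.0697]
ee_rot: [-3.122, 0.045, -2.868]
wrist_force: [-0.7, -0.1, -0.4]
gripper_width: 0.0425
```

>>> step_arm:
  moves: "-0.001 -0.001 -0.009 0 0;0 0 0 0 -0.3;0 0 0 0 -1;0 0 0 0 -1;0 0 0 0 -1;0 0 0 0 -1"
  force: 40

```text
time_s: 10.02
tcp_pos: [0.4916, 0.0986, 0.0622]
ee_rot: [-3.121, 0.048, -2.868]
wrist_force: [0.3, 0.2, -1.3]
gripper_width: 0.0134
```

Run:
```python
from h import *
o,p=shot('wrist','w7'); print(o['tcp_pos'],o['ee_rot'],o['wrist_force'],o['moment'],o['gripper_width'],o['qpos'])
```

```text
[0.4916 0.0986 0.0622] [-3.1209  0.048  -2.868 ] [ 0.263   0.2315 -1.3001] [ 0.0295  0.0263 -0.015 ] 0.013448576863231929 [ 0.0586  0.3793 -0.5265  0.6137 -0.01   -0.2147]
```

View pics/w7.png

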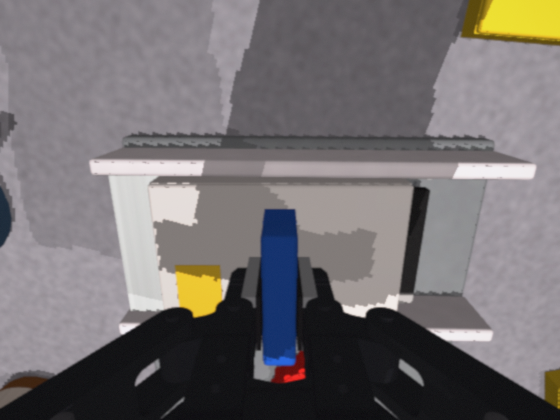

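>>> step_arm:
  moves: "-0.0013 0.0048 -0.0005 0 -1;-0.0013 0.0048 -0.0005 0 -1;-0.0013 0.0048 -0.0005 0 -1;0 0 0 0 -1"

```text
time_s: 10.58
tcp_pos: [0.4891, 0.1125, 0.062]
ee_rot: [-3.116, 0.05, -2.869]
wrist_force: [-1.1, -0.3, -1.3]
gripper_width: 0.0131
```

>>> step_arm:
  moves: "-0.0013 0.004 -0.001 0 -1;-0.001 0.0025 -0.001 0 -1;0 0 -0.001 0 -1;0 0 0 0 -1"

```text
time_s: 11.08
tcp_pos: [0.4881, 0.1164, 0.0614]
ee_rot: [-3.108, 0.052, -2.871]
wrist_force: [-1.1, -2.5, 4.5]
gripper_width: 0.0132
```

>>> step_arm:
  moves: "-0.001 0.003 0 0 -1;-0.0005 0.0015 0 0 -1;0 0 0 0 -1"

```text
time_s: 11.45
tcp_pos: [0.4857, 0.122, 0.0608]
ee_rot: [-3.109, 0.051, -2.871]
wrist_force: [-0.3, 0.3, -2.3]
gripper_width: 0.0135
```

>>> step_arm:
  moves: "0 0 -0.002 0 -1;0 0 -0.002 0 -1;0 0 0 0 -1"

```text
time_s: 11.82
tcp_pos: [0.4854, 0.1222, 0.0561]
ee_rot: [-3.11, 0.05, -2.871]
wrist_force: [-0.2, 0.8, -1.3]
gripper_width: 0.0131
```

>>> step_arm:
  moves: "0 0 -0.0015 0 -1;0 0 -0.0015 0 -1;0 0 0 0 -1"

```text
time_s: 12.2
tcp_pos: [0.4858, 0.122, 0.0535]
ee_rot: [-3.109, 0.051, -2.871]
wrist_force: [-1.5, -1.3, 4.5]
gripper_width: 0.0134
```

Run:
```python
from h import *
for c,n in (('wrist','w8'),('scene','s8')):
  o,p=shot(c,n)
i=cv2.imread('pics/s8.png')[140:290,190:390]
cv2.imwrite('pics/s8c.png',cv2.resize(i,None,fx=4,fy=4,interpolation=2))
print([ (r['conf'],r['location']) for r in robot.pinpoint(p,'cover_handle')])
print(o['tcp_pos'],o['wrist_force'],o['moment'])
```

```text
[(0.97, [0.2997, 0.1867, 0.0415]), (0.9, [0.5826, 0.38, 0.0444]), (0.65, [0.8126, 0.1303, 0.044]), (0.64, [0.3389, -0.1014, 0.0396]), (0.57, [0.4869, 0.1189, 0.0685])]
[0.4857 0.122  0.0535] [-1.6714 -0.647   3.5103] [0.0938 0.52   0.0642]
```

View pics/w8.png

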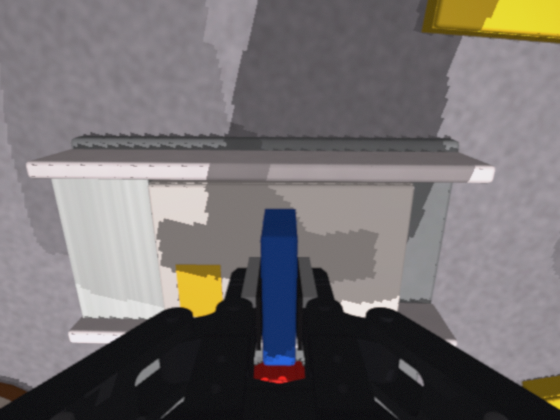

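View pics/s8c.png

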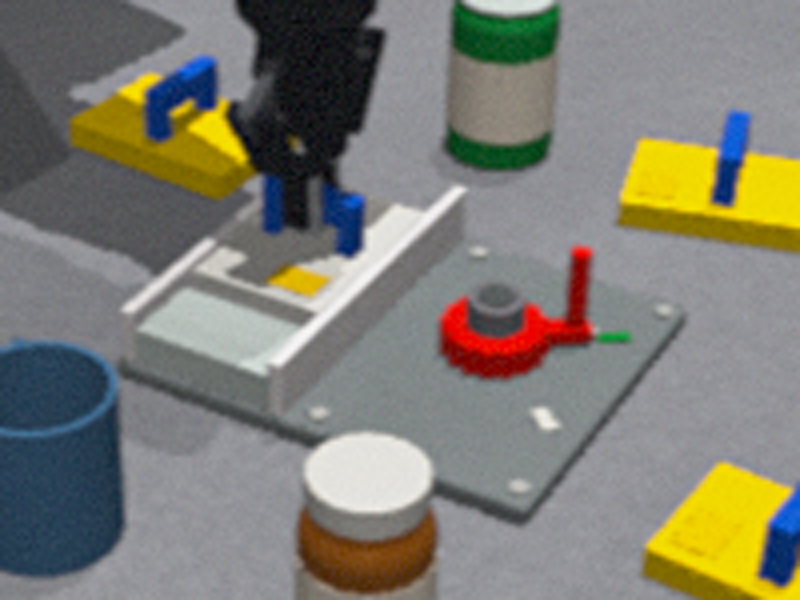

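>>> step_arm:
  moves: "0 0 -0.002 0 -1;0 0 -0.002 0 -1;0 0 -0.002 0 -1"
  force: 80

```text
time_s: 12.72
tcp_pos: [0.4862, 0.1215, 0.0497]
ee_rot: [-3.108, 0.052, -2.871]
wrist_force: [-17.7, -3.3, 55.7]
gripper_width: 0.0127
```

>>> step_arm:
  moves: "0 0 0 0 -1"

```text
time_s: 12.85
tcp_pos: [0.4861, 0.1218, 0.0504]
ee_rot: [-3.109, 0.053, -2.871]
wrist_force: [-2.9, 1.5, 7.1]
gripper_width: 0.0123
```

Run:
```python
from h import *
for i in range(3): o,p=shot('wrist','w9');print(o['tcp_pos'],o['wrist_force'],o['moment'],o['gripper_width'])
```

```text
[0.4861 0.1218 0.0504] [-2.9385  1.4531  7.087 ] [0.6754 1.0084 0.1352] 0.012344094383076591
[0.4861 0.1218 0.0503] [-2.895   0.285   9.5168] [0.1673 0.9511 0.1332] 0.012481439537182486
[0.4861 0.1218 0.0502] [-3.4164 -0.9441 12.2804] [0.3735 1.0938 0.0838] 0.012038585986232843
```

>>> step_arm:
  moves: "0 0 -0.0007 0 -1;0 0 -0.0007 0 -1"

```text
time_s: 13.25
tcp_pos: [0.4862, 0.1216, 0.0499]
ee_rot: [-3.108, 0.053, -2.871]
wrist_force: [-5.6, -2.7, 16.8]
gripper_width: 0.0127
```

Run:
```python
from h import *
for i in range(6): o,p=shot('wrist','w9');print(o['time_s'],o['tcp_pos'],o['wrist_force'],o['gripper_width'])
o,p=shot('scene','s9')
print([ (r['conf'],r['location']) for r in robot.pinpoint(p,'cover_handle')][-2:])
cv2.imwrite('pics/s9c.png',cv2.resize(cv2.imread('pics/s9.png')[140:290,190:390],None,fx=4,fy=4,interpolation=2))
```

```text
13.25 [0.4862 0.1216 0.0499] [-5.6323 -2.7443 16.8328] 0.012723296550897953
13.3 [0.4862 0.1216 0.0499] [-5.3933 -2.6757 15.9282] 0.012314277340134905
13.35 [0.4863 0.1216 0.05  ] [-4.4423 -2.5018 15.1603] 0.012602373094102807
13.4 [0.4862 0.1216 0.0499] [-4.3297 -2.9056 15.9495] 0.011919050135521072
13.45 [0.4862 0.1216 0.0499] [-5.6631 -3.422  16.3785] 0.012346388048610327
13.5 [0.4863 0.1216 0.05  ] [-4.5728 -2.1789 15.3213] 0.012407072343106047
[(0.78, [0.3398, -0.0969, 0.0395]), (0.72, [0.8074, 0.1277, 0.0446])]
```

View pics/s9c.png

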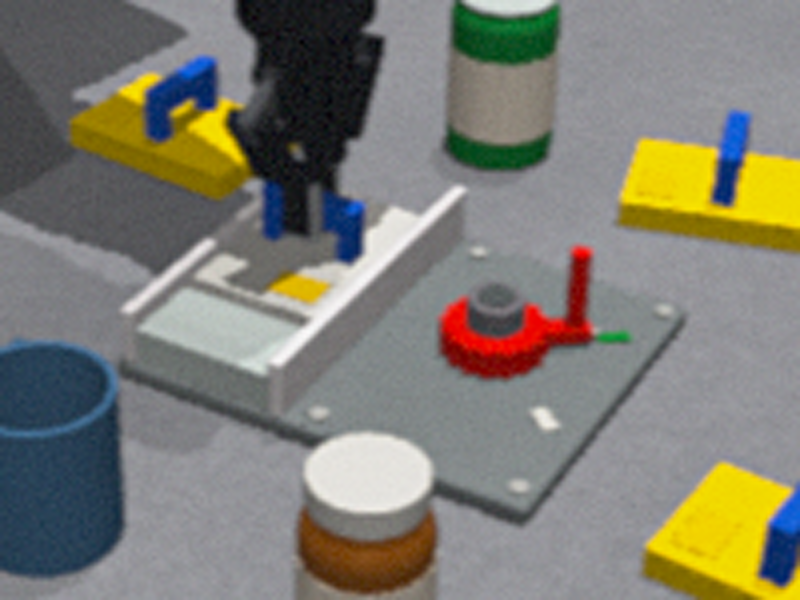

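View pics/w9.png

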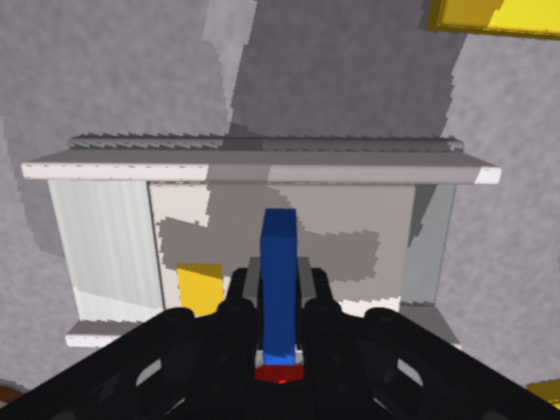

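>>> step_arm:
  moves: "0 0 -0.001 0 -1;0 0 -0.001 0 -1"

```text
time_s: 13.9
tcp_pos: [0.4863, 0.1216, 0.0498]
ee_rot: [-3.108, 0.054, -2.871]
wrist_force: [-7.3, -2.5, 24.4]
gripper_width: 0.0126
```

Run:
```python
from h import *
for i in range(5): o,p=shot('wrist','w10');print(o['time_s'],o['tcp_pos'],o['wrist_force'],o['gripper_width'])
if o['wrist_force'][2]>12 and o['tcp_pos'][2]<.0506: print(robot.close_job())
```

```text
13.9 [0.4863 0.1216 0.0498] [-7.272  -2.4998 24.4267] 0.012562615417458088
13.95 [0.4863 0.1216 0.0498] [-6.7608 -3.0147 21.6423] 0.012575308427805859
14.0 [0.4863 0.1215 0.0498] [-6.2121 -3.9521 22.3903] 0.012562381004741703
14.05 [0.4863 0.1216 0.0498] [-7.711  -2.4866 22.8   ] 0.01225285640292525
14.1 [0.4863 0.1215 0.0498] [-6.4937 -2.4425 22.6673] 0.012461552922662917
the job is handed in; nothing more can be done
None
```

I turned the red collar to the green mark, slid the white cover 24 mm along its channel onto the pin and pressed it home. I handed the job in at about 14 s with the gripper still holding it down.

**Checks that passed**
- **Collar:** it measured about 1.40 rad after I let go (two readings, 1.39 and 1.40; target 1.40). The post still lines up with the green mark in the last scene picture.
- **Cover:** the handle went down 12.4 mm (expected 12) and stopped hard. The gripper then held a steady push of about 22 N, against the 9 N the seal needs.
- **Handle grip:** the wrist pictures show no visible slip of the fingers on the handle.
- **Mug, jar and tin:** I kept the arm clear of them and they look undisturbed.

**Less certain**
- **Force spike:** when the cover reached the stops, the wrist force touched 56 N for a moment. That is within the 120 N limit, and the push went through the fingers, not the gripper's body, so the 40 N rule should not apply.
- **Tilt:** the tool had drifted about 3° off vertical by the end. The cover looks level in the pictures, but I did not measure its tilt.
- **Handle reading:** in the last scene picture, the two lowest-ranked handle reports that I printed were both yellow look-alikes. The cover's final position therefore rests on the arm's own readings and the pictures.

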